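# Set the flip stop and load the vial rack against it

### The arm

A 6-joint arm with a two-finger parallel gripper is mounted at the origin on the work surface. World frame = base frame: x ahead of the robot, y to its left, z up, the work surface at z = 0. Lengths are in mm, angles in rad, forces in N, time in s.
With the tool pointing down it reaches from about 225 to 725 mm from the base axis. Payload 3.1 kg.
Tool frame: the origin (TCP) lies midway between the tips of the shut fingers; the grasp point (between the pads) lies 19 mm behind it; z points along the fingers, y is the line along which they close (so a half turn about z gives the same grasp; the last joint's range is limited). The gripper opens to 85 mm and grips with 20 to 120 N. Pads are 22 mm wide; open, the fingers measure 114 mm over their backs; the gripper's body (76 mm by 85 mm) begins 54 mm behind the grasp point. The pads swing forward as they close: fully open they stand 13 mm farther back than shut.
Start: joints at [1.096, 0.048, 0.099, 1.622, 0, 1.443], TCP at [178.449, 493.734, 231.312] pointing down, gripper open.
Joint ranges: [-2.91, 2.91], [-0.99, 1.94], [-1.21, 1.42], [-2.12, 2.29], [-1.49, 1.47], [-3.14, 3.14]. Speed limits (rad/s): [2.79, 2.79, 3.14, 3.14, 3.14, 3.14].

### API

Orientations are given as [roll, pitch, yaw] about the fixed x, y, z axes, in that order (R = Rz(yaw) Ry(pitch) Rx(roll)).
In Python, from plant import ctrl gives the robot as it stands.
- The arm moves only by the tool play_rows, never from a script. Its argument "rows" is a list that holds one entry, the list of rows, each a list of 6 numbers: the shift along the tool's x, y, z in m, then the turn, a rotation vector about the tool's x, y, z in rad. A call has 1 to 12 rows; each row shifts and turns the commanded pose from where the row before left it, along the tool's axes as they then stand; what a row does not reach is not made up. A row lasts 1/8 s, in which the tool goes at most 62.5 mm and 10.7 degrees, less where a joint would pass 70% of its speed; a pose out of reach is approached as far as the arm can. A call with a gripper value outside its range is refused whole. "jaw" is the gripper command: -1 is shut, 1 is fully open, values between are in proportion, set as the call begins (left out, the last holds). The fingers move at their own pace and stop on an object; "force" is the grip in N (left out, the last holds). Time passes only in rows, so rows that do not move let the fingers close. It gives the time, the measured TCP pose, the force, the opening and the grip force at its end, in the units of the state.
- ctrl.sense(): the state, without advancing time (a new reading comes with each control period).
- ctrl.get_image(name): name is "side" or "top"; returns a dict with "image" (400x640x3 uint8, red, green, blue), "camera_matrix" (3x3 intrinsics, pixels), "extrinsics" (4x4, takes a point from camera to world coordinates). Camera axes: x right, y down, z forward; pixel columns grow to the right and rows downward; lengths in mm; the calibration is good to about 2 mm. A picture is of the moment at which its call begins. There is no depth.
- ctrl.hand_in(): hands the job in; it is judged then, once.
The state is a dict: "time": time; "joint_positions": joint angles; "qvel": joint speeds; "tau": joint torques, N m; "position": TCP position; "ee_rot": TCP orientation; "wrist_force": force on the tool from outside, world axes, zero at the start; "ft_torque": the same for the moment, N m; "gripper_width": finger opening in mm; "gripper_force": force on a finger pad.
Only numpy, scipy, OpenCV 4.12 (cv2) and the standard library are available. Lean on these libraries where they do the work, as an engineer would, in place of code of your own. Each camera call takes 0.05 s, during which the arm holds its last target. There are 200 camera calls.

### The job

First fold the flip stop that has a round knob down across the loading lane, leaving the plain one folded back. Then take the six-vial rack out of its parking dock, stand it on the open bench and let go to change your grip (the lane leaves no room for fingers beside it), lower it lengthwise into the clear entry half of the lane, before the stops, and slide it gently along until it is square and snug against the lowered stop. Leave the loose things standing about alone.

Things in the scene. Friction and masses are not known exactly. Their poses are not given: they have to be found in the camera images.
- lane: fixed straight loading lane, aluminium on a grey floor plate, 72 mm wide, 316 mm long. Origin at bench level on the channel's centre line; y runs along the lane in the loading direction, x across it away from the robot. Floor 6 mm above the bench. Channel 56 mm wide, from y = -160 (entry end) to 140 mm; both ends closed by plates, tops 30 mm up. Two flip stops stand near y = 30 and 110 mm.
- lane_entry (a point): point on the channel's floor at y = -85 mm of the lane, x = 0, axes as the lane's: a clear place to lower the rack's centre. Wall on the robot's side 8 mm thick, tall, top 52 mm above the bench; rail on the far side 8 mm thick, low, top 18 mm. The rack, lengthwise, has 4 mm play on each side; fingers do not fit beside it at the tall wall.
- knob_flag (a joint): hinge of the knobbed flip stop, rad: 0 = folded back (leaning 30 degrees outward past upright, away from the lane), 2.09 = fully down, level across the lane. Starts between 0 and 0.3. Stiff with friction (0.045 N m, about 1 N at its end): it stays wherever it is left and must be pushed all the way down.
- plain_flag (a joint): hinge of the plain flip stop, same meaning and stiffness; to stay folded back.
- knob_base: fixed dark bracket of the knobbed flip stop, 16 x 30 x 42 mm, beside the low rail, 44 mm from the lane's centre line, at either of the two places (each up to 8 mm either way along the lane). Origin at bench level under the hinge; axes as the lane's. The hinge axis runs along the lane, 32 mm above the bench.
- knob_end (a point): point on the knobbed flip stop's middle line, 55 mm from the hinge; moves with it. A steel plate 6 mm thick (along the lane), a 14 mm wide arm ending in a disc 34 mm across, 66 mm long from the hinge, with a black knob 20 mm across standing 18 mm off the disc's face away from the entry. Down, its middle line is 32 mm above the bench, the disc's top edge 49 mm, and it ends 22 mm past the lane's centre line.
- plain_end (a point): the same point on the plain flip stop: a straight bar 6 mm thick, 22 mm wide, 66 mm long, with a square end; bracket and hinge alike, at the other of the two places.
- knob_stop (a point): fixed point in the lane, on its centre line at floor height, in the plane of the entry-side face of the knobbed flip stop when that is down; axes as the lane's. A rack touching the stop has its centre 32 mm before this point along the lane.
- dock: fixed black parking dock for the rack, 90 mm long (x). Origin under its centre. The rack stands on its floor, 6 mm above the bench, between two end cheeks (52 mm tall, inner faces 72 mm apart along x, 46 mm wide). Its long sides (+y and -y) are open, so there the rack can be taken only across its width, along the dock's y.
- rack: the rack to load: white plastic block 64 mm long (x), 48 mm wide (y), 44 mm tall, with six black vial caps (14 mm across, 5 mm tall, in two rows of three) on top; 0.25 to 0.5 kg. Origin under its centre. Either end may lead.
- buffer_bottle: glass buffer bottle with blue cap, 70 mm across, 160 mm tall, upright; origin under its centre. Bystander.
- beaker: empty glass beaker, 64 mm across, 75 mm tall, upright; origin under its centre. Bystander.
- jar: amber glass jar with white lid, 56 mm across, 60 mm tall, upright; origin under its centre. Bystander.
- short_rack: short white rack with two black caps, 34 x 48 x 35 mm; origin under its centre. Not the rack to load: bystander.
- end_fitting: black round column end fitting, 34 mm across, 34 mm tall; origin under its centre. Bystander.
Things that resemble listed ones, but are neither listed nor needed, are in the scene too. What is shaped like the rack but green is not meant.

How it is judged:
By the outcome, as a careful person would: the job done as asked, in the order asked, and still so for the second after the job is handed in, with the robot touching nothing.
It also fails if it takes over 72 s, if anything falls off the work surface, if the arm or the gripper's body presses on something with over 40 N, if the wrist force passes 120 N, or if a joint passes its speed limit or range.

## Working session

There is one attempt and no reset: what is moved stays moved. The work goes in short steps, Python scripts to look and compute and a tool call to move; the robot and the scene stay as the last step left them, time stands still between calls to the robot, and variables do not carry over. Pictures are saved under pics/ and viewed, at most 10 in all, crops included, and the job is handed in when it is done.

Besides the shell and the picture viewer there is one more tool, called after ">>>" in YAML: its name, and indented under it one key for each argument. play_rows: Moves the arm, as the interface text tells. Its arguments: {"type":"object","properties":{"rows":{"type":"array"},"jaw":{"type":"number"},"force":{"type":"number"}},"required":["rows"]}

```bash
mkdir -p pics; cat > h.py <<'E'
import numpy as np,cv2
from plant import ctrl
def grab(n,f):
    d=ctrl.get_image(n); cv2.imwrite(f,cv2.cvtColor(d['image'],cv2.COLOR_RGB2BGR)); np.savez(f[:-4]+'.npz',K=d['camera_matrix'],E=d['extrinsics'],I=d['image'])
def load(f): d=np.load(f); return d['I'],d['K'],d['E']
def ray(K,E,px,z):
    p=np.atleast_2d(px).astype(float); d=np.linalg.solve(K,np.c_[p,np.ones(len(p))].T).T@E[:3,:3].T
    o=E[:3,3]; return o+d*((z-o[2])/d[:,2])[:,None]
def proj(K,E,P):
    P=np.atleast_2d(P); c=(P-E[:3,3])@E[:3,:3]; q=c@K.T; return q[:,:2]/q[:,2:]
E
python3 - <<'E'
from h import *
grab('top','pics/t0.png');grab('side','pics/s0.png')
for n in 'ts':
    I,K,E=load(f'pics/{n}0.npz');print(K.round(1).tolist(),E.round(3).tolist())
s=ctrl.sense();print(s)
E
```

```text
[[366.0, 0.0, 317.1], [0.0, 366.0, 203.7], [0.0, 0.0, 1.0]] [[0.012, -0.984, 0.176, 395.089], [-1.0, -0.007, 0.028, -45.554], [-0.026, -0.176, -0.984, 1028.735], [0.0, 0.0, 0.0, 1.0]]
[[425.8, 0.0, 321.3], [0.0, 425.8, 198.9], [0.0, 0.0, 1.0]] [[0.994, -0.087, 0.061, 498.572], [-0.105, -0.717, 0.689, -793.947], [-0.016, -0.691, -0.722, 904.085], [0.0, 0.0, 0.0, 1.0]]
{'time': 0.1, 'joint_positions': array([ 1.09619755e+00,  4.86819171e-02,  9.77125426e-02,  1.62203520e+00,
       -4.52488692e-05,  1.44303981e+00]), 'qvel': array([ 0.00112001, -0.00070642,  0.004174  ,  0.00089182, -0.00102999,
       -0.00255608]), 'tau': array([ 2.52507714e-03, -3.39850688e+01,  3.20935428e+01,  1.58273504e-02,
       -9.48885872e-05, -3.88478753e-06]), 'position': array([178.19833403, 493.21219732, 230.21049142]), 'ee_rot': array([-3.13939664e+00, -2.36471068e-04,  2.79475019e+00]), 'wrist_force': array([0.02525351, 0.01837631, 0.21364881]), 'ft_torque': array([-0.02608543, -0.04892653, -0.02960555]), 'gripper_force': 0.0, 'gripper_width': 84.98926035308767}
```

View pics/t0.png

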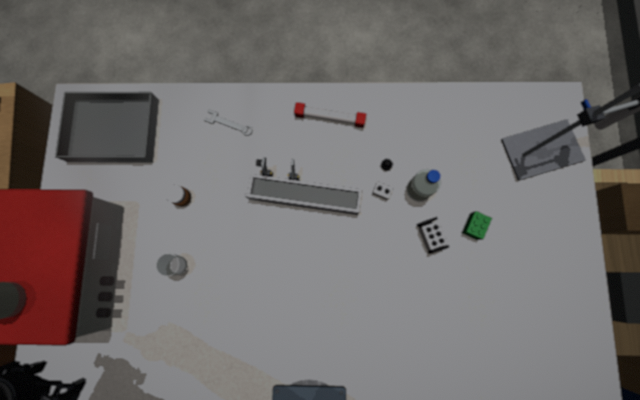

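View pics/s0.png

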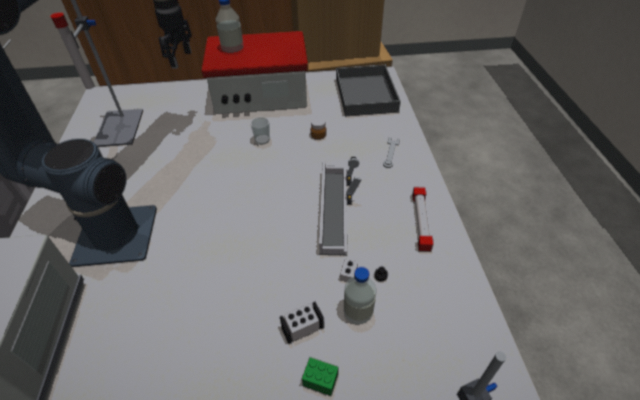

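The top view shows the white six-cap rack in its dock at (433,235). The lookalikes are the green rack at (477,225) and the short two-cap rack at (383,190). The lane is at (304,195), with the stops at (264,167) and (294,171). My choice is the white six-cap rack. Next I'll take one close crop to check it and to tell the two stops apart.

```bash
python3 - <<'E'
from h import *
t=cv2.imread('pics/t0.png');s=cv2.imread('pics/s0.png')
r=lambda im,x,y,w,h,W,H:cv2.resize(im[y:y+h,x:x+w],(W,H),interpolation=cv2.INTER_CUBIC)
a=r(t,240,150,130,70,520,280); b=r(s,310,145,60,120,280,560); c=r(t,400,205,65,35*65//65,260,140)
c=r(t,405,205,65,70,260,280); d=r(s,270,290,65,70,260,280)
cv2.imwrite('pics/c0.png',np.hstack([np.vstack([a,np.hstack([c,d])]),b]))
E
```

```text
(no output)
```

View pics/c0.png

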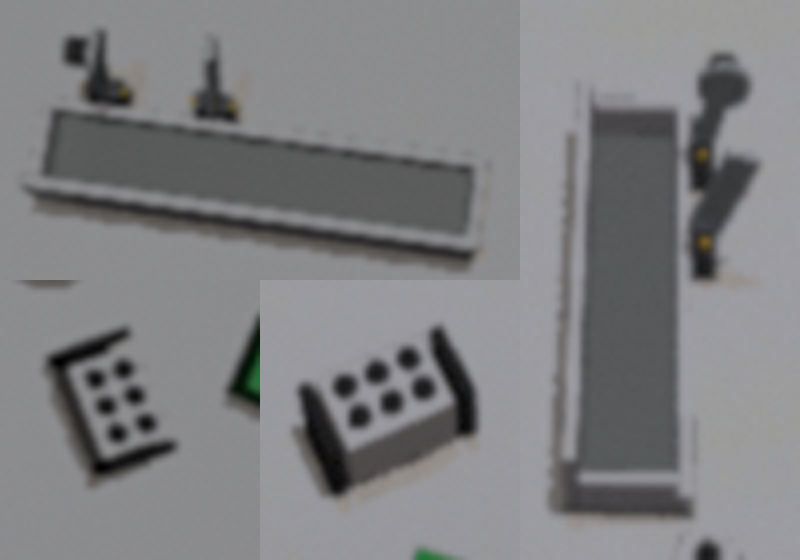

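The crop settles it: the knobbed stop is the one nearer the lane's far end (top about (265,163), knob at (258,162)), and the plain bar is at (293,170). The rack to load is the white one with six caps, between black dock cheeks, at (433,235).

```bash
python3 - <<'E'
from h import *
import itertools
for n,box,rb,hf in(('t',(235,165,135,60),(405,205,65,70),6),('s',(310,145,60,120),(270,290,65,70),6)):
    I,K,E=load(f'pics/{n}0.npz');hsv=cv2.cvtColor(I,cv2.COLOR_RGB2HSV);g=hsv[...,2]
    x,y,w,h=box
    sub=I[y:y+h,x:x+w].mean(2); cx,cy=((304,195) if n=='t' else (333,205)); v=I[cy-2:cy+3,cx-2:cx+3].mean(); 
    m=(abs(I.mean(2)-v)<18).astype(np.uint8); mm=np.zeros_like(m);mm[y:y+h,x:x+w]=m[y:y+h,x:x+w]
    nl,L=cv2.connectedComponents(mm,connectivity=4); c=np.argwhere(L==L[cy,cx])[:,::-1]
    W=ray(K,E,c,6)[:,:2]; r=cv2.minAreaRect(W.astype(np.float32)); print(n,'floor',v,r, cv2.boxPoints(r).round(1).tolist())
    # caps
    x,y,w,h=rb; up=cv2.resize(I[y:y+h,x:x+w].mean(2),None,fx=8,fy=8,interpolation=cv2.INTER_CUBIC)
    b=(up<70).astype(np.uint8)
    nl,L,st,ce=cv2.connectedComponentsWithStats(b)
    P=[(ce[i]+.5)/8-.5+[x,y] for i in range(1,nl) if 64*6<st[i,4]<64*60]
    print('caps',[(p.round(1).tolist()) for p in P],[st[i,4]/64 for i in range(1,nl)]); print(ray(K,E,P,55)[:,:2].round(1).tolist())
E
```

```text
t floor 90.94666666666667 ((614.7500610351562, 20.665359497070312), (307.5804748535156, 60.02766799926758), 82.25296020507812) [[564.2999877929688, -127.69999694824219], [623.7999877929688, -135.8000030517578], [665.2000122070312, 169.0], [605.7000122070312, 177.10000610351562]]
caps [[435.4, 226.9], [428.4, 229.3], [438.2, 233.4], [431.1, 236.0], [441.1, 240.3], [433.9, 242.9]] [np.float64(94.71875), np.float64(230.46875), np.float64(12.796875), np.float64(12.359375), np.float64(12.265625), np.float64(12.53125), np.float64(12.34375), np.float64(12.6875)]
[[508.5, -332.4], [501.9, -313.7], [491.1, -338.8], [484.1, -319.9], [473.0, -345.5], [466.1, -326.5]]
s floor 88.73333333333333 ((598.5773315429688, 25.879531860351562), (335.5509338378906, 75.93193817138672), 83.3819808959961) [[541.5, -136.39999389648438], [617.0, -145.1999969482422], [655.5999755859375, 188.1999969482422], [580.2000122070312, 196.89999389648438]]
caps [[306.6, 309.2], [298.7, 312.7], [290.8, 316.1], [310.4, 316.6], [302.4, 320.1], [294.4, 323.7]] [np.float64(126.734375), np.float64(16.453125), np.float64(17.84375), np.float64(18.078125), np.float64(18.140625), np.float64(178.40625), np.float64(17.671875), np.float64(18.015625), np.float64(0.078125), np.float64(0.03125), np.float64(0.09375), np.float64(1.625)]
[[502.4, -316.4], [484.4, -322.9], [466.6, -329.1], [509.1, -335.3], [491.2, -341.5], [473.3, -348.0]]
```

First move: bring the tool high above the knobbed stop while I refine the lane measurements from the pictures already taken.

>>> play_rows:
  rows:
    - [[-0.057, -0.017, 0, 0, 0, 0], [-0.057, -0.017, 0, 0, 0, 0], [-0.057, -0.017, 0, 0, 0, 0], [-0.057, -0.017, 0, 0, 0, 0], [-0.057, -0.017, 0, 0, 0, 0], [-0.057, -0.017, 0, 0, 0, 0], [-0.057, -0.017, 0, 0, 0, 0], [-0.057, -0.017, 0, 0, 0, 0], [-0.057, -0.017, 0, 0, 0, 0], [-0.057, -0.017, 0, 0, 0, 0], [0, 0, 0.01, 0, 0, -0.107], [0, 0, 0.01, 0, 0, -0.107]]

```text
time: 1.6
position: [657.2, 139.0, 209.0]
ee_rot: [-3.141, -0.003, 3.01]
wrist_force: [-0.3, 0.4, 0.9]
gripper_width: 85.4
gripper_force: 0.0
```

```bash
python3 - <<'E'
from h import *
a=np.radians(-7.75);ex=np.array([np.cos(a),np.sin(a)]);ey=np.array([-np.sin(a),np.cos(a)]);o=np.array([616.4,30.6])
def prof(n,us,vs,z,along):
    I,K,E=load(f'pics/{n}0.npz');g=I.mean(2).astype(np.float32)
    U,V=np.meshgrid(us,vs); P=o+U[...,None]*ex+V[...,None]*ey
    P=np.concatenate([P,np.full(U.shape+(1,),z)],2).reshape(-1,3)
    q=proj(K,E,P).astype(np.float32).reshape(U.shape+(2,))
    return cv2.remap(g,q[...,0],q[...,1],cv2.INTER_LINEAR).mean(along)
for n in 'ts':
  for z,us in((52,np.arange(-52,-14,2.)),(18,np.arange(14,52,2.))):
    for v in ((-140,-60),(-50,10)):
        print(n,z,v,dict(zip(us.astype(int).tolist(),prof(n,us,np.arange(*v,2.),z,0).astype(int).tolist())))
  for vs in (np.arange(-185,-140,3.),np.arange(120,165,3.)):
    print(n,'end',dict(zip(vs.astype(int).tolist(),prof(n,np.arange(-15,15,2.),vs,30,1).astype(int).tolist())))
I,K,E=load('pics/t0.npz')
print('top px knob',ray(K,E,[[258.7,162.3]],76)[0],ray(K,E,[[265,160]],85)[0])
for p in ([44,110,42],[44,30,42],[68.5,110,74]): print(p,[proj(*load(f'pics/{n}0.npz')[1:],[*(o+p[0]*ex+p[1]*ey),p[2]])[0].round(1) for n in 'ts'])
E
```

```text
t 52 (-140, -60) {-52: 49, -50: 58, -48: 84, -46: 112, -44: 131, -42: 134, -40: 125, -38: 109, -36: 97, -34: 91, -32: 91, -30: 91, -28: 91, -26: 91, -24: 91, -22: 91, -20: 91, -18: 91, -16: 91}
t 52 (-50, 10) {-52: 48, -50: 57, -48: 84, -46: 112, -44: 131, -42: 134, -40: 125, -38: 109, -36: 96, -34: 91, -32: 90, -30: 90, -28: 91, -26: 91, -24: 91, -22: 91, -20: 90, -18: 90, -16: 90}
t 18 (-140, -60) {14: 75, 16: 89, 18: 111, 20: 130, 22: 138, 24: 139, 26: 138, 28: 139, 30: 140, 32: 141, 34: 141, 36: 140, 38: 140, 40: 140, 42: 140, 44: 140, 46: 140, 48: 140, 50: 141}
t 18 (-50, 10) {14: 75, 16: 89, 18: 111, 20: 130, 22: 138, 24: 139, 26: 137, 28: 137, 30: 138, 32: 139, 34: 139, 36: 139, 38: 140, 40: 140, 42: 140, 44: 140, 46: 140, 48: 140, 50: 140}
t end {-185: 141, -182: 141, -179: 141, -176: 139, -173: 136, -170: 135, -167: 137, -164: 126, -161: 100, -158: 85, -155: 85, -152: 87, -149: 89, -146: 90, -143: 89}
t end {120: 88, 123: 89, 126: 87, 129: 81, 132: 72, 135: 76, 138: 103, 141: 129, 144: 137, 147: 138, 150: 138, 153: 139, 156: 140, 159: 139, 162: 139}
s 52 (-140, -60) {-52: 12
[... 631 characters left out ...]
, 28: 133, 30: 127, 32: 124, 34: 123, 36: 125, 38: 129, 40: 135, 42: 143, 44: 148, 46: 152, 48: 153, 50: 154}
s end {-185: 67, -182: 70, -179: 71, -176: 76, -173: 94, -170: 125, -167: 144, -164: 133, -161: 105, -158: 91, -155: 88, -152: 88, -149: 88, -146: 88, -143: 88}
s end {120: 71, 123: 71, 126: 73, 129: 79, 132: 95, 135: 115, 138: 135, 141: 145, 144: 152, 147: 154, 150: 155, 153: 156, 156: 157, 159: 157, 162: 157}
top px knob [677.91768119 141.15157853  76.        ] [681.71712477 122.62886309  85.        ]
[44, 110, 42] [array([263.5, 166.9]), array([352.1, 170.6])]
[44, 30, 42] [array([291.7, 170.7]), array([352.6, 189.5])]
[68.5, 110, 74] [array([263.1, 155. ]), array([360.9, 162.6])]
```

```bash
cat >> h.py <<'E'
A=np.radians(-7.75);EX=np.array([np.cos(A),np.sin(A)]);EY=np.array([-np.sin(A),np.cos(A)]);O=np.array([606.2,29.4])
def L2W(x,y,z): return np.r_[O+x*EX+y*EY,z]
def W2L(p): d=np.array(p[:2])-O; return np.r_[d@EX,d@EY]
def to(p,yaw=None):
    from scipy.spatial.transform import Rotation as R
    s=ctrl.sense();T=R.from_euler('xyz',s['ee_rot']); print('tcp',s['position'].round(1),'rot',s['ee_rot'].round(3),'tool delta',T.inv().apply(np.array(p)-s['position']).round(1),'' if yaw is None else T.inv().apply([0,0,(yaw-s['ee_rot'][2]+np.pi)%(2*np.pi)-np.pi]).round(3))
E
python3 - <<'E'
from h import *
from scipy.optimize import least_squares
_,Kt,Et=load('pics/t0.npz');_,Ks,Es=load('pics/s0.npz')
P=lambda r,y,f:L2W(44+r*np.sin(f),y,32+r*np.cos(f))
f=lambda v:np.r_[proj(Ks,Es,P(49,v[0]-3,v[1]))[0]-[353.5,163.2],proj(Kt,Et,P(49,v[0]+14,v[1]))[0]-[258.7,162]]
r=least_squares(f,[110,.4]);print(r.x,r.fun)
print('tip top',proj(Kt,Et,P(66,r.x[0],r.x[1]))[0],'bracket',ray(Kt,Et,[[266.7,172.5]],42), W2L(ray(Kt,Et,[[266.7,172.5]],42)[0]))
p=P(49,r.x[0]+9,r.x[1]);print(p); to(p+[0,0,80-p[2]+30],np.radians(172.25))
E
```

```text
[105.93017924   0.25102101] [-0.11276918  0.11000787 -0.05226667 -0.10773694]
tip top [262.9522906  159.29333442] bracket [[658.56907024 124.19569529  42.        ]] [ 39.10743808 100.99183953]
[677.35662939 135.70564827  79.46430642]
tcp [657.2 139.  209. ] rot [-3.141e+00 -3.000e-03  3.010e+00] tool delta [-20.7  -0.6  99. ] [-0.     0.     0.004]
```

>>> play_rows:
  rows:
    - [[-0.0205, -0.0035, 0.02, 0, 0, 0], [0, 0, 0.03, 0, 0, 0], [0, 0, 0.03, 0, 0, 0], [0, 0, 0.03, 0, 0, 0], [0, 0, 0.02, 0, 0, 0], [0, 0, 0.011, 0, 0, 0], [0, 0, 0, 0, 0, 0]]
  jaw: 0.3
  force: 20

```text
time: 2.48
position: [675.6, 133.8, 68.9]
ee_rot: [-3.141, -0.003, 3.009]
wrist_force: [0.1, 0.1, -0.5]
gripper_width: 55.4
gripper_force: 0.0
```

>>> play_rows:
  rows:
    - [[0, 0, 0, 0, 0, 0], [0, 0, 0, 0, 0, 0], [0, 0, 0, 0, 0, 0], [0, 0, 0, 0, 0, 0]]
  jaw: -0.6

```text
time: 2.98
position: [677.9, 135.9, 72.3]
ee_rot: [3.137, 0.003, 3.01]
wrist_force: [0.4, 5.0, 1.7]
gripper_width: 23.5
gripper_force: 24.8
```

```bash
python3 - <<'E'
from h import *
grab('side','pics/s1.png');grab('top','pics/t1.png');print(ctrl.sense()['wrist_force'],W2L(ctrl.sense()['position']))
t=cv2.imread('pics/t1.png');s=cv2.imread('pics/s1.png')
r=lambda im,x,y,w,h,W,H:cv2.resize(im[y:y+h,x:x+w],(W,H),interpolation=cv2.INTER_CUBIC)
cv2.imwrite('pics/c1.png',np.hstack([r(s,290,100,100,120,400,480),r(t,220,120,100,120,400,480)]))
E
```

```text
[0.57079162 4.9384492  2.54342522] [ 56.76443718 115.25682203]
```

View pics/c1.png

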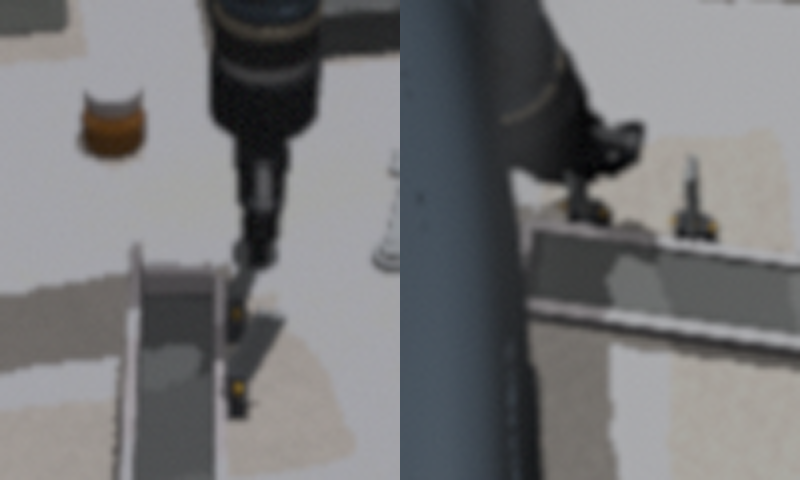

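The jaws hold the disc and knob (23.5 mm). Now I swing the flag down along its arc.

>>> play_rows:
  rows:
    - [[0.012, 0, -0.0015, 0, 0, 0], [0.0073, 0, 0.001, 0, 0, 0], [0.0072, 0, 0.0012, 0, 0, 0], [0.0066, 0, 0.0032, 0, 0, 0], [0.0066, 0, 0.0032, 0, 0, 0], [0.0054, 0, 0.005, 0, 0, 0], [0.0053, 0, 0.005, 0, 0, 0], [0.0037, 0, 0.0063, 0, 0, 0], [0.0036, 0, 0.0064, 0, 0, 0], [0.0029, 0, 0.0119, 0, 0, 0], [0.0004, 0, 0.0059, 0, 0, 0], [0, 0, 0, 0, 0, 0]]

```text
time: 4.58
position: [614.5, 144.7, 25.2]
ee_rot: [3.137, -0.002, 3.011]
wrist_force: [-8.6, 6.5, 8.1]
gripper_width: 23.2
gripper_force: 39.5
```

>>> play_rows:
  rows:
    - [[0, 0, 0, 0, 0, 0], [0, 0, 0, 0, 0, 0], [0, 0, -0.003, 0, 0, 0], [0, 0, -0.02, 0, 0, 0], [0, 0, -0.03, 0, 0, 0], [0, 0, -0.03, 0, 0, 0]]
  jaw: -0.25

```text
time: 5.32
position: [616.6, 141.8, 108.0]
ee_rot: [3.142, 0.001, 3.009]
wrist_force: [-0.1, 0.2, -0.5]
gripper_width: 32.0
gripper_force: 0.0
```

>>> play_rows:
  rows:
    - [[0, 0, 0, 0, 0, 0], [0, -0.008, 0, 0, 0, 0], [0, 0, 0, 0, 0, 0], [0, 0, 0, 0, 0, 0]]
  jaw: -1

```text
time: 5.82
position: [614.2, 133.8, 104.2]
ee_rot: [-3.141, -0.003, 3.008]
wrist_force: [-0.4, -1.2, 0.3]
gripper_width: 0.0
gripper_force: 0.0
```

```bash
python3 - <<'E'
from h import *
grab('side','pics/s2.png');print(ctrl.sense()['wrist_force'],W2L(ctrl.sense()['position']))
to(L2W(0,106,50))
s=cv2.imread('pics/s2.png')
cv2.imwrite('pics/c2.png',cv2.resize(s[110:230,290:390],None,fx=5,fy=5,interpolation=cv2.INTER_CUBIC))
E
```

```text
[ 0.528293   -0.43416153  0.15416437] [ -6.05361619 104.6270498 ]
tcp [614.3 133.9 104.5] rot [-3.141e+00 -2.000e-03  3.009e+00] tool delta [-6.2  1.4 54.4]
```

View pics/c2.png

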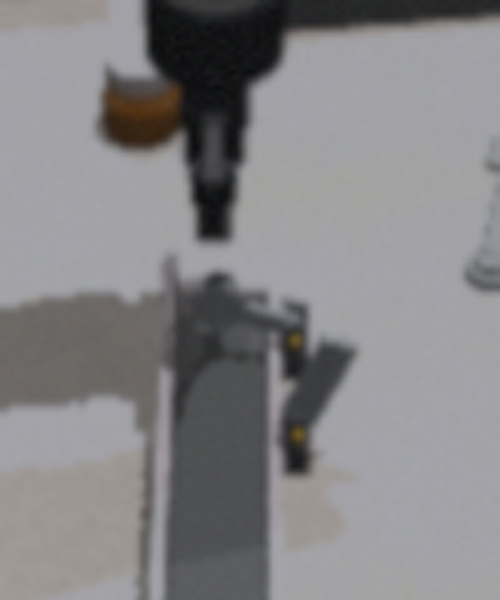

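The knobbed stop is down across the lane and possibly a little high at its end. I'll press it gently the rest of the way.

>>> play_rows:
  rows:
    - [[0, 0.001, 0.03, 0, 0, 0], [0, 0, 0.018, 0, 0, 0], [0, 0, 0.003, 0, 0, 0], [0, 0, 0.003, 0, 0, 0], [0, 0, 0.003, 0, 0, 0], [0, 0, 0, 0, 0, 0]]

```text
time: 6.62
position: [615.7, 135.1, 49.3]
ee_rot: [3.141, 0.001, 3.009]
wrist_force: [0.4, -0.2, 0.4]
gripper_width: -0.3
gripper_force: 0.0
```

>>> play_rows:
  rows:
    - [[0, 0, 0.002, 0, 0, 0], [0, 0, 0.002, 0, 0, 0], [0, 0, 0.002, 0, 0, 0], [0, 0, 0, 0, 0, 0]]

```text
time: 7.12
position: [616.0, 135.2, 48.4]
ee_rot: [3.141, 0.003, 3.009]
wrist_force: [-6.2, -0.1, 17.4]
gripper_width: -0.1
gripper_force: 8.7
```

That's the hard stop: 17 N, with its top at 48.4 mm, so it is fully down. Now lift and go to the rack.

>>> play_rows:
  rows:
    - [[0, 0, -0.045, 0, 0, 0], [0, 0, -0.05, 0, 0, 0], [0, 0, -0.05, 0, 0, 0], [0.007, -0.053, 0, 0, 0, 0], [0.007, -0.053, 0, 0, 0, 0], [0.007, -0.053, 0, 0, 0, 0], [0.007, -0.053, 0, 0, 0, 0], [0.007, -0.053, 0, 0, 0, 0], [0.007, -0.053, 0, 0, 0, 0], [0.007, -0.053, 0, 0, 0, 0], [0.008, -0.054, 0, 0, 0, 0], [0.008, -0.054, 0, 0, 0, 0]]
  jaw: 1

```text
time: 8.62
position: [486.9, -332.9, 188.2]
ee_rot: [-3.141, 0.001, 3.009]
wrist_force: [0.7, -0.4, 0.2]
gripper_width: 85.6
gripper_force: 0.0
```

>>> play_rows:
  rows:
    - [[0, 0, 0, 0, 0, -0.162], [0, 0, 0, 0, 0, -0.163], [0, 0, 0, 0, 0, -0.162], [0, 0, 0, 0, 0, 0]]

```text
time: 9.12
position: [487.4, -331.3, 188.0]
ee_rot: [-3.141, 0.0, -2.789]
wrist_force: [0.2, -0.5, 0.3]
gripper_width: 85.9
gripper_force: 0.0
```

```bash
python3 - <<'E'
from h import *
to([487.7,-331,35],np.radians(200.3)-2*np.pi)
E
```

```text
tcp [ 487.4 -331.3  188. ] rot [-3.141  0.    -2.789] tool delta [ -0.4   0.3 153. ] [-0.    -0.    -0.002]
```

>>> play_rows:
  rows:
    - [[0, 0, 0.045, 0, 0, 0], [0, 0, 0.045, 0, 0, 0], [0, 0, 0.035, 0, 0, 0], [0, 0, 0.025, 0, 0, 0], [0, 0, 0.014, 0, 0, 0], [0, 0, 0.004, 0, 0, 0], [0, 0, 0, 0, 0, 0]]

```text
time: 10.0
position: [487.9, -331.5, 20.6]
ee_rot: [-3.14, 0.001, -2.788]
wrist_force: [-0.5, -0.5, 0.1]
gripper_width: 85.6
gripper_force: 0.0
```

>>> play_rows:
  rows:
    - [[0, 0, 0, 0, 0, 0], [0, 0, 0, 0, 0, 0], [0, 0, 0, 0, 0, 0], [0, 0, 0, 0, 0, 0], [0, 0, 0, 0, 0, 0]]
  jaw: -1
  force: 40

```text
time: 10.62
position: [488.0, -331.5, 21.0]
ee_rot: [-3.14, 0.001, -2.787]
wrist_force: [0.0, 0.7, 5.5]
gripper_width: 46.9
gripper_force: 44.5
```

>>> play_rows:
  rows:
    - [[0, 0, -0.02, 0, 0, 0], [0, 0, -0.03, 0, 0, 0], [0, 0, -0.04, 0, 0, 0], [0, 0, -0.02, 0, 0, 0], [0, 0, 0, 0, 0, 0]]

```text
time: 11.25
position: [488.0, -331.8, 130.6]
ee_rot: [-3.139, 0.001, -2.787]
wrist_force: [0.2, -0.6, -3.6]
gripper_width: 47.3
gripper_force: 43.7
```

>>> play_rows:
  rows:
    - [[-0.0075, 0.053, 0, 0, 0, 0], [-0.0075, 0.053, 0, 0, 0, 0], [-0.0075, 0.053, 0, 0, 0, 0], [-0.0075, 0.053, 0, 0, 0, 0], [-0.0075, 0.053, 0, 0, 0, 0], [-0.0075, 0.053, 0, 0, 0, 0], [0, 0, 0, 0, 0, -0.18], [0, 0, 0, 0, 0, -0.18], [0, 0, 0, 0, 0, -0.18], [0, 0, 0, 0, 0, -0.18], [0, 0, 0, 0, 0, -0.18], [0, 0, 0, 0, 0, -0.182]]

```text
time: 12.75
position: [417.6, -17.0, 126.9]
ee_rot: [3.137, 0.0, -1.699]
wrist_force: [0.4, 0.5, -3.9]
gripper_width: 47.6
gripper_force: 44.1
```

```bash
python3 - <<'E'
from h import *
s=ctrl.sense();to([*s['position'][:2],15.5],np.radians(-97.75))
E
```

```text
tcp [417.6 -17.  126.9] rot [ 3.137  0.    -1.699] tool delta [  0.   -0.5 111.4] [ 0.    -0.     0.007]
```

>>> play_rows:
  rows:
    - [[0, 0, 0.04, 0, 0, 0.007], [0, 0, 0.035, 0, 0, 0], [0, 0, 0.02, 0, 0, 0], [0, 0, 0.01, 0, 0, 0], [0, 0, 0.004, 0, 0, 0], [0, 0, 0.002, 0, 0, 0], [0, 0, 0.001, 0, 0, 0], [0, 0, 0, 0, 0, 0]]

```text
time: 13.75
position: [419.9, -17.4, 18.4]
ee_rot: [-3.14, -0.0, -1.712]
wrist_force: [0.2, -0.3, -2.8]
gripper_width: 47.3
gripper_force: 44.0
```

>>> play_rows:
  rows:
    - [[0, 0, 0.002, 0, 0, 0], [0, 0, 0.001, 0, 0, 0], [0, 0, 0.001, 0, 0, 0], [0, 0, 0, 0, 0, 0]]

```text
time: 14.25
position: [419.4, -17.3, 14.8]
ee_rot: [-3.141, -0.0, -1.712]
wrist_force: [-3.8, -0.9, 4.9]
gripper_width: 47.5
gripper_force: 45.1
```

>>> play_rows:
  rows:
    - [[0, 0, 0, 0, 0, 0], [0, 0, 0, 0, 0, 0], [0, 0, 0, 0, 0, 0], [0, 0, -0.03, 0, 0, 0], [0, 0, -0.045, 0, 0, 0], [0, 0, -0.03, 0, 0, 0.1]]
  jaw: 1

```text
time: 15.0
position: [420.0, -17.4, 120.7]
ee_rot: [-3.139, 0.0, -1.815]
wrist_force: [0.6, -0.3, 0.3]
gripper_width: 85.2
gripper_force: 0.0
```

>>> play_rows:
  rows:
    - [[0, 0, 0, 0, 0, 0.18], [0, 0, 0, 0, 0, 0.18], [0, 0, 0, 0, 0, 0.18], [0, 0, 0, 0, 0, 0.18], [0, 0, 0, 0, 0, 0.18], [0, 0, 0, 0, 0, 0.18], [0, 0, 0, 0, 0, 0.18], [0, 0, 0, 0, 0, 0.18], [0, 0, 0, 0, 0, 0.031], [0, 0, 0, 0, 0, 0]]

```text
time: 16.25
position: [419.3, -17.2, 118.6]
ee_rot: [3.142, -0.0, 3.002]
wrist_force: [-0.0, -0.6, -0.5]
gripper_width: 85.7
gripper_force: 0.0
```

```bash
python3 - <<'E'
from h import *
to([419.4,-17.3,30],3.0064)
grab('side','pics/s3.png')
s=cv2.imread('pics/s3.png')
cv2.imwrite('pics/c3.png',cv2.resize(s[130:300,190:400],None,fx=3.5,fy=3.5,interpolation=cv2.INTER_CUBIC))
E
```

```text
tcp [419.3 -17.2 118.6] rot [ 3.142 -0.     3.002] tool delta [-0.2 -0.1 88.6] [ 0.     0.    -0.004]
```

View pics/c3.png

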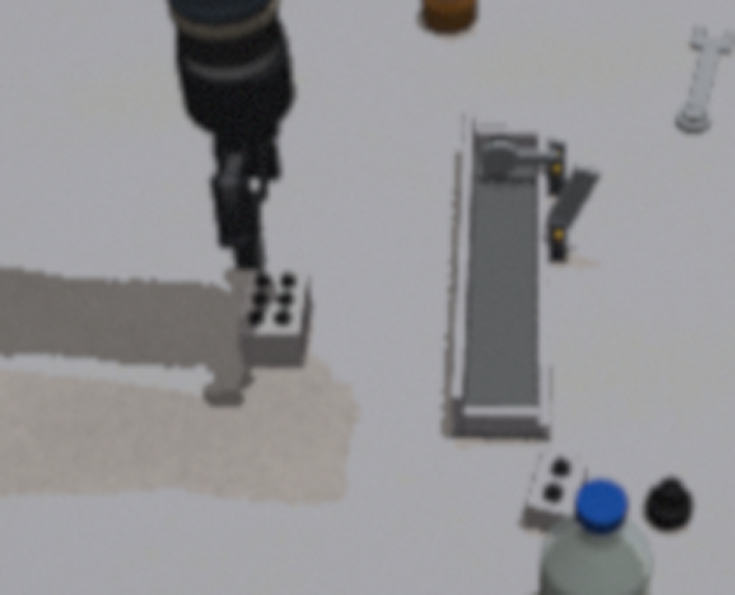

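The rack stands clear on the bench, aligned with the lane; the knobbed stop is down and the plain one still folded back. Now I regrip it across its length.

>>> play_rows:
  rows:
    - [[0, 0, 0.04, 0, 0, -0.004], [0, 0, 0.03, 0, 0, 0], [0, 0, 0.018, 0, 0, 0], [0, 0, 0.01, 0, 0, 0], [0, 0, 0.0045, 0, 0, 0], [0, 0, 0, 0, 0, 0]]

```text
time: 17.05
position: [419.6, -17.3, 16.6]
ee_rot: [-3.142, 0.001, 3.004]
wrist_force: [-0.7, 0.2, -0.6]
gripper_width: 85.1
gripper_force: 0.0
```

>>> play_rows:
  rows:
    - [[0, 0, 0, 0, 0, 0], [0, 0, 0, 0, 0, 0], [0, 0, 0, 0, 0, 0], [0, 0, 0, 0, 0, 0], [0, 0, 0, 0, 0, 0]]
  jaw: -1

```text
time: 17.68
position: [420.3, -17.3, 17.4]
ee_rot: [3.141, 0.002, 3.004]
wrist_force: [-0.0, 0.6, 5.7]
gripper_width: 63.0
gripper_force: 46.7
```

>>> play_rows:
  rows:
    - [[0, 0, -0.02, 0, 0, 0], [0, 0, -0.03, 0, 0, 0], [0, 0, -0.04, 0, 0, 0], [0, 0, -0.01, 0, 0, 0], [0, 0, 0, 0, 0, 0]]

```text
time: 18.3
position: [419.1, -17.3, 115.5]
ee_rot: [-3.142, -0.001, 3.004]
wrist_force: [-0.6, -0.1, -4.1]
gripper_width: 63.0
gripper_force: 45.8
```

```bash
python3 - <<'E'
from h import *
to(L2W(0,-85,100),np.radians(172.25)); print(L2W(0,-85,0))
E
```

```text
tcp [419.1 -17.3 115.5] rot [-3.142e+00 -1.000e-03  3.004e+00] tool delta [-179.2  -13.1   15.4] [ 0.    -0.    -0.003]
[594.73767093 -54.82360128   0.        ]
```

>>> play_rows:
  rows:
    - [[-0.035, -0.0026, 0, 0, 0, 0], [-0.045, -0.0026, 0, 0, 0, 0], [-0.045, -0.0026, 0, 0, 0, 0], [-0.035, -0.0026, 0, 0, 0, 0], [-0.019, -0.0026, 0, 0, 0, 0], [0, 0, 0, 0, 0, -0.003], [0, 0, 0, 0, 0, 0]]

```text
time: 19.18
position: [592.8, -54.3, 113.9]
ee_rot: [3.141, -0.005, 3.007]
wrist_force: [-1.0, 0.4, -3.0]
gripper_width: 63.2
gripper_force: 45.6
```

```bash
python3 - <<'E'
from h import *
to(L2W(0,-85,100),np.radians(172.25)); z0=ctrl.sense()['position'][2]
grab('side','pics/s4.png')
I,K,E=load('pics/s4.npz')
x,y=proj(K,E,L2W(0,-85,z0-16.5+44))[0].astype(int);print(x,y)
cv2.imwrite('pics/c4.png',cv2.resize(cv2.imread('pics/s4.png')[y-70:y+50,x-60:x+60],None,fx=5,fy=5,interpolation=cv2.INTER_CUBIC))
up=cv2.resize(I[y-40:y+40,x-40:x+40].mean(2),None,fx=8,fy=8,interpolation=cv2.INTER_CUBIC)
nl,L,st,ce=cv2.connectedComponentsWithStats((up<70).astype(np.uint8))
for i in range(1,nl):
    if 300<st[i,4]<3000:
        p=(ce[i]+.5)/8-.5+[x-40,y-40];print(st[i,4]/64,p.round(1),W2L(ray(K,E,p,z0-16.5+49)[0]).round(1))
E
```

```text
tcp [592.8 -54.3 113.9] rot [ 3.141 -0.005  3.007] tool delta [-2.  -0.3 13.9] [-0.    -0.     0.001]
333 194
```

View pics/c4.png

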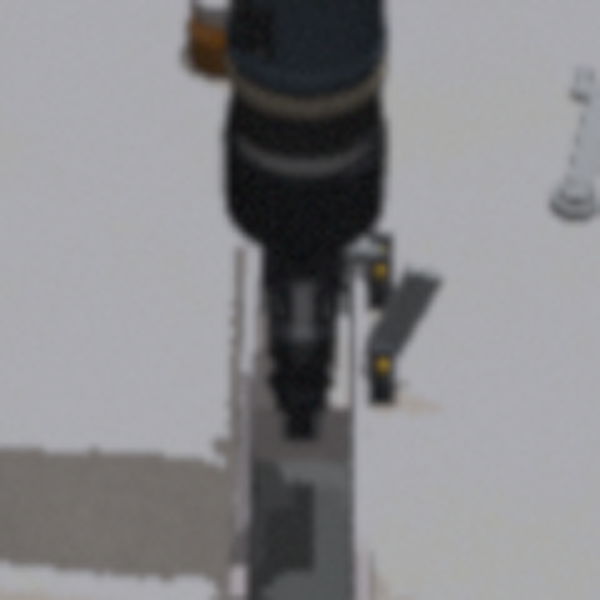

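>>> play_rows:
  rows:
    - [[-0.002, 0, 0.015, 0, 0, 0], [0, 0, 0.02, 0, 0, 0], [0, 0, 0.005, 0, 0, 0], [0, 0, 0, 0, 0, 0], [0, 0, 0, 0, 0, 0]]

```text
time: 19.85
position: [597.3, -55.1, 77.1]
ee_rot: [-3.141, 0.002, 3.007]
wrist_force: [1.0, -1.0, -3.5]
gripper_width: 63.7
gripper_force: 45.6
```

```bash
python3 - <<'E'
from h import *
grab('side','pics/s5.png')
I,K,E=load('pics/s5.npz');s=ctrl.sense();p=s['position'];to(L2W(0,-85,24),np.radians(172.25));print(p)
# near end face of rack: bottom/top z, row profile across the lane
us=np.arange(-44,46,2.)
for z in(p[2]-17.4+10,p[2]-17.4+22,p[2]-17.4+42):
    q=proj(K,E,np.array([L2W(u,W2L(p)[1]-32,z) for u in us])).astype(np.float32)
    print(int(z),list(zip(us.astype(int).tolist(),cv2.remap(I.mean(2).astype(np.float32),q[:,0],q[:,1],cv2.INTER_LINEAR).ravel().astype(int).tolist())))
E
```

```text
tcp [597.5 -55.1  77.3] rot [-3.141e+00  2.000e-03  3.007e+00] tool delta [ 2.9 -0.1 53.3] [0.    0.    0.001]
[597.49275207 -55.09824248  77.34461374]
69 [(-44, 111), (-42, 111), (-40, 111), (-38, 113), (-36, 116), (-34, 122), (-32, 119), (-30, 111), (-28, 93), (-26, 69), (-24, 58), (-22, 64), (-20, 71), (-18, 77), (-16, 79), (-14, 79), (-12, 79), (-10, 79), (-8, 78), (-6, 77), (-4, 75), (-2, 74), (0, 73), (2, 73), (4, 73), (6, 74), (8, 75), (10, 77), (12, 78), (14, 80), (16, 80), (18, 80), (20, 80), (22, 83), (24, 96), (26, 118), (28, 146), (30, 164), (32, 171), (34, 172), (36, 172), (38, 172), (40, 172), (42, 172), (44, 172)]
81 [(-44, 109), (-42, 109), (-40, 110), (-38, 110), (-36, 112), (-34, 114), (-32, 115), (-30, 111), (-28, 96), (-26, 72), (-24, 62), (-22, 64), (-20, 71), (-18, 78), (-16, 79), (-14, 79), (-12, 78), (-10, 75), (-8, 69), (-6, 59), (-4, 45), (-2, 33), (0, 25), (2, 23), (4, 25), (6, 27), (8, 33), (10, 47), (12, 62), (14, 71), (16, 77), (18, 80), (20, 82), (22, 85), (24, 100), (26, 124), (28, 151), (30, 168), (32, 172), (34, 173), (36, 173), (38, 173), (40, 172), (42, 172), (44, 173)]
101 [(-44, 162), (-42, 161), (-40, 152), (-38, 134), (-36, 116), (-34, 112), (-32, 113), (-30, 110), (-28, 99), (-26, 73), (-24, 62), (-22, 67), (-20, 79), (-18, 90), (-16, 92), (-14, 88), (-12, 75), (-10, 56), (-8, 36), (-6, 25), (-4, 24), (-2, 25), (0, 26), (2, 25), (4, 24), (6, 24), (8, 24), (10, 25), (12, 31), (14, 52), (16, 84), (18, 115), (20, 138), (22, 144), (24, 143), (26, 146), (28, 156), (30, 168), (32, 173), (34, 173), (36, 172), (38, 172), (40, 172), (42, 172), (44, 173)]
```

>>> play_rows:
  rows:
    - [[0.002, 0, 0.004, 0, 0, 0], [0, 0, 0.004, 0, 0, 0], [0, 0, 0, 0, 0, 0], [0, 0, 0, 0, 0, 0]]

```text
time: 20.4
position: [594.7, -54.7, 68.1]
ee_rot: [-3.142, -0.0, 3.007]
wrist_force: [0.0, -0.1, -3.9]
gripper_width: 63.3
gripper_force: 45.6
```

```bash
python3 - <<'E'
from h import *
to(L2W(0,-85,24),np.radians(172.25))
E
```

```text
tcp [594.7 -54.7  68.1] rot [-3.142 -0.     3.007] tool delta [-0.  -0.1 44.1] [-0.  0.  0.]
```

>>> play_rows:
  rows:
    - [[0, 0, 0.005, 0, 0, 0], [0, 0, 0.005, 0, 0, 0], [0, 0, 0.005, 0, 0, 0], [0, 0, 0.005, 0, 0, 0], [0, 0, 0.005, 0, 0, 0], [0, 0, 0, 0, 0, 0]]

```text
time: 21.15
position: [594.2, -54.6, 42.4]
ee_rot: [3.142, -0.001, 3.007]
wrist_force: [-0.1, 1.1, -3.7]
gripper_width: 63.0
gripper_force: 45.6
```

>>> play_rows:
  rows:
    - [[0, 0, 0.005, 0, 0, 0], [0, 0, 0.005, 0, 0, 0], [0, 0, 0.003, 0, 0, 0], [0, 0, 0.003, 0, 0, 0], [0, 0, 0.001, 0, 0, 0], [0, 0, 0, 0, 0, 0]]

```text
time: 21.9
position: [594.8, -54.7, 26.2]
ee_rot: [3.142, -0.0, 3.007]
wrist_force: [0.5, 0.4, -4.2]
gripper_width: 63.2
gripper_force: 45.6
```

>>> play_rows:
  rows:
    - [[0, 0, 0.001, 0, 0, 0], [0, 0, 0.001, 0, 0, 0], [0, 0, 0.001, 0, 0, 0], [0, 0, 0, 0, 0, 0]]

```text
time: 22.4
position: [594.9, -54.7, 23.5]
ee_rot: [-3.142, 0.0, 3.007]
wrist_force: [-0.5, 0.4, -2.6]
gripper_width: 63.0
gripper_force: 45.8
```

>>> play_rows:
  rows:
    - [[0, 0, 0, 0, 0, 0], [0, 0, 0, 0, 0, 0], [0, 0, 0, 0, 0, 0], [0, 0, -0.02, 0, 0, 0], [0, 0, -0.03, 0, 0, 0], [0, 0, -0.025, 0, 0, 0]]
  jaw: 1

```text
time: 23.15
position: [595.1, -54.8, 99.6]
ee_rot: [-3.142, 0.001, 3.007]
wrist_force: [0.5, -0.1, 0.2]
gripper_width: 85.5
gripper_force: 0.0
```

>>> play_rows:
  rows:
    - [[0, -0.025, 0, 0, 0, 0], [0, -0.03, 0, 0, 0, 0], [0, 0, 0, 0, 0, 0], [0, 0, 0, 0, 0, 0]]
  jaw: -1

```text
time: 23.65
position: [587.4, -108.8, 98.2]
ee_rot: [3.141, 0.0, 3.007]
wrist_force: [-0.9, -0.2, -0.8]
gripper_width: 12.4
gripper_force: 0.0
```

```bash
python3 - <<'E'
from h import *
to(L2W(0,-140,31),np.radians(172.25))
grab('side','pics/s6.png')
cv2.imwrite('pics/c6.png',cv2.resize(cv2.imread('pics/s6.png')[130:280,270:400],None,fx=4,fy=4,interpolation=cv2.INTER_CUBIC))
E
```

```text
tcp [ 587.4 -108.8   98.2] rot [3.141 0.    3.007] tool delta [ 0.  -0.5 67.2] [ 0. -0.  0.]
```

View pics/c6.png

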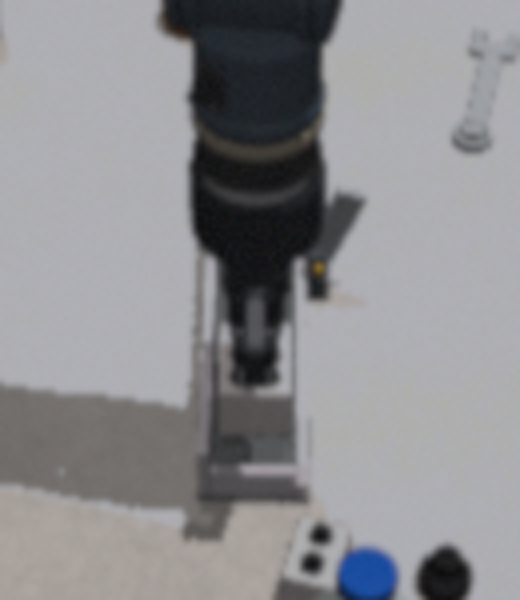

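The rack sits flat in the lane, its rear face at (333,235) in the image and the stops beyond it. I'll lower the shut fingers behind it.

>>> play_rows:
  rows:
    - [[0, 0, 0.02, 0, 0, 0], [0, 0, 0.02, 0, 0, 0], [0, 0, 0.015, 0, 0, 0], [0, 0, 0.009, 0, 0, 0], [0, 0, 0.004, 0, 0, 0], [0, 0, 0, 0, 0, 0]]

```text
time: 24.45
position: [587.6, -109.2, 30.4]
ee_rot: [-3.142, 0.0, 3.007]
wrist_force: [1.1, -0.1, 0.9]
gripper_width: -0.3
gripper_force: 0.0
```

>>> play_rows:
  rows:
    - [[0, 0.003, 0, 0, 0, 0], [0, 0.005, 0, 0, 0, 0], [0, 0.005, 0, 0, 0, 0], [0, 0.006, 0, 0, 0, 0], [0, 0.006, 0, 0, 0, 0], [0, 0.006, 0, 0, 0, 0], [0, 0.006, 0, 0, 0, 0], [0, 0.006, 0, 0, 0, 0], [0, 0.006, 0, 0, 0, 0], [0, 0.006, 0, 0, 0, 0], [0, 0.006, 0, 0, 0, 0], [0, 0.006, 0, 0, 0, 0]]

```text
time: 25.95
position: [596.4, -42.4, 30.2]
ee_rot: [3.142, -0.0, 3.007]
wrist_force: [-0.7, -2.3, 3.0]
gripper_width: -0.2
gripper_force: 1.5
```

```bash
python3 - <<'E'
from h import *
s=ctrl.sense();print(W2L(s['position']),s['wrist_force'])
E
```

```text
[-4.27755488e-02 -7.24769715e+01] [-0.7395265  -2.32868282  2.98802396]
```

>>> play_rows:
  rows:
    - [[0, 0.007, 0, 0, 0, 0], [0, 0.007, 0, 0, 0, 0], [0, 0.007, 0, 0, 0, 0], [0, 0.007, 0, 0, 0, 0], [0, 0.007, 0, 0, 0, 0], [0, 0.007, 0, 0, 0, 0], [0, 0.007, 0, 0, 0, 0], [0, 0.007, 0, 0, 0, 0], [0, 0.007, 0, 0, 0, 0], [0, 0.007, 0, 0, 0, 0], [0, 0.005, 0, 0, 0, 0], [0, 0.003, 0, 0, 0, 0]]

```text
time: 27.45
position: [606.8, 34.9, 30.2]
ee_rot: [-3.142, -0.0, 3.007]
wrist_force: [-0.0, -2.8, 2.1]
gripper_width: 0.4
gripper_force: 1.5
```

```bash
python3 - <<'E'
from h import *
s=ctrl.sense();print(W2L(s['position']),s['wrist_force'])
grab('top','pics/t7.png');grab('side','pics/s7.png')
a=cv2.imread('pics/s7.png')[120:240,290:390];b=cv2.imread('pics/t7.png')[140:230,230:380]
f=lambda a,k:cv2.resize(a,None,fx=k,fy=k,interpolation=cv2.INTER_CUBIC)
a=f(a,4);b=f(b,2.6);b=cv2.copyMakeBorder(b,0,480-b.shape[0],0,0,cv2.BORDER_CONSTANT)
cv2.imwrite('pics/c7.png',np.hstack([a,b]))
E
```

```text
[-0.09470465  5.50556638] [-0.02858666 -2.80999365  2.05848191]
```

View pics/c7.png

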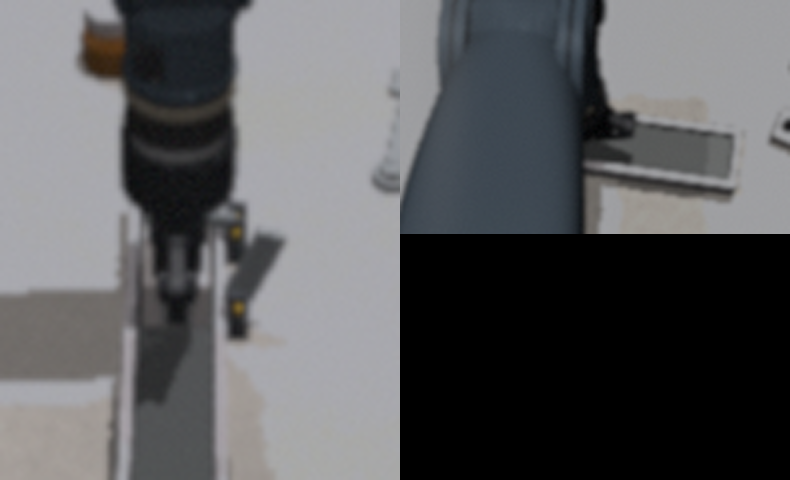

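The rack is sliding squarely ahead of the fingers and the plain stop hasn't been touched. Now creep up to the stop.

>>> play_rows:
  rows:
    - [[0, 0.003, 0, 0, 0, 0], [0, 0.003, 0, 0, 0, 0], [0, 0.003, 0, 0, 0, 0], [0, 0.002, 0, 0, 0, 0], [0, 0.002, 0, 0, 0, 0], [0, 0.0015, 0, 0, 0, 0], [0, 0.0015, 0, 0, 0, 0], [0, 0, 0, 0, 0, 0]]

```text
time: 28.55
position: [608.9, 50.7, 30.0]
ee_rot: [3.141, -0.0, 3.007]
wrist_force: [-0.7, 0.3, -1.1]
gripper_width: 0.1
gripper_force: 0.5
```

>>> play_rows:
  rows:
    - [[0, 0.001, 0, 0, 0, 0], [0, 0.001, 0, 0, 0, 0], [0, 0.001, 0, 0, 0, 0], [0, 0.001, 0, 0, 0, 0]]

```text
time: 29.05
position: [609.5, 54.4, 30.1]
ee_rot: [3.142, -0.0, 3.007]
wrist_force: [-0.2, -1.9, -1.5]
gripper_width: -0.4
gripper_force: 0.7
```

>>> play_rows:
  rows:
    - [[0, 0.001, 0, 0, 0, 0], [0, 0.001, 0, 0, 0, 0], [0, 0.001, 0, 0, 0, 0], [0, 0.001, 0, 0, 0, 0]]

```text
time: 29.55
position: [609.3, 55.2, 30.2]
ee_rot: [-3.135, -0.001, 3.005]
wrist_force: [-3.4, -10.8, 1.1]
gripper_width: -0.5
gripper_force: 5.0
```

Contact with the stop: 11 N, at the expected place. Hold briefly, back off, lift clear and check.

>>> play_rows:
  rows:
    - [[0, 0, 0, 0, 0, 0], [0, 0, 0, 0, 0, 0], [0, -0.004, 0, 0, 0, 0], [0, -0.015, 0, 0, 0, 0], [0, -0.02, -0.005, 0, 0, 0], [0, -0.01, -0.04, 0, 0, 0], [0, 0, -0.055, 0, 0, 0], [0, 0, -0.05, 0, 0, 0], [0.05, -0.03, 0, 0, 0, 0], [0.05, -0.03, 0, 0, 0, 0], [0.05, -0.03, 0, 0, 0, 0], [0.05, -0.03, 0, 0, 0, 0]]

```text
time: 31.05
position: [387.6, -83.5, 180.8]
ee_rot: [-3.141, 0.002, 3.007]
wrist_force: [-1.2, -1.4, 0.5]
gripper_width: -0.1
gripper_force: 0.0
```

>>> play_rows:
  rows:
    - [[0.05, -0.03, 0, 0, 0, 0], [0.02, -0.05, 0, 0, 0, 0], [0, -0.06, 0, 0, 0, 0], [0, 0, 0, 0, 0, 0]]

```text
time: 31.55
position: [299.6, -215.6, 180.8]
ee_rot: [-3.14, 0.002, 2.998]
wrist_force: [-0.6, 1.4, 0.1]
gripper_width: 0.3
gripper_force: 0.0
```

```bash
python3 - <<'E'
from h import *
print(ctrl.sense()['position'],ctrl.sense()['time'])
grab('top','pics/t8.png');grab('side','pics/s8.png')
f=lambda a,k:cv2.resize(a,None,fx=k,fy=k,interpolation=cv2.INTER_CUBIC)
a=f(cv2.imread('pics/s8.png')[140:240,310:375],6);b=f(cv2.imread('pics/t8.png')[150:220,245:310],6)
b=cv2.copyMakeBorder(b,0,a.shape[0]-b.shape[0],0,0,cv2.BORDER_CONSTANT)
cv2.imwrite('pics/c8.png',np.hstack([a,b]))
for n in 'ts':
    I,K,E=load(f'pics/{n}8.npz');x,y=proj(K,E,L2W(0,71,52))[0].astype(int)
    up=cv2.resize(I[y-25:y+25,x-25:x+25].mean(2),None,fx=8,fy=8,interpolation=cv2.INTER_CUBIC)
    nl,L,st,ce=cv2.connectedComponentsWithStats((up<75).astype(np.uint8))
    for i in range(1,nl):
        if 200<st[i,4]<3000:
            p=(ce[i]+.5)/8-.5+[x-25,y-25];print(n,st[i,4]/64,p.round(1),W2L(ray(K,E,p,55)[0]).round(1))
E
```

```text
[ 299.61975805 -215.55034371  180.78466531] 31.55
t 6.78125 [262.6 172.1] [ 35.5 109.7]
t 22.515625 [269.3 173.8] [33.4 90.6]
t 13.765625 [253.1 184.2] [ -2.  129.7]
t 11.046875 [268.2 182.8] [ 7.9 89.4]
t 10.515625 [274.8 183.8] [ 7.7 70.8]
t 40.21875 [287.9 189.6] [-3.5 32.6]
t 10.703125 [281.6 184.8] [ 7.5 51.9]
t 10.515625 [266.7 189.8] [-12.2  89.9]
t 11.03125 [273.6 190.8] [-12.3  70.8]
t 10.375 [280.5 191.7] [-12.1  51.6]
s 26.40625 [337.1 177.3] [ 9.2 68.9]
s 6.5625 [330.2 173.3] [-11.1  85.9]
s 15.953125 [330.1 179.8] [-10.9  58.4]
s 5.921875 [325.2 192. ] [-23.7   8.6]
```

View pics/c8.png

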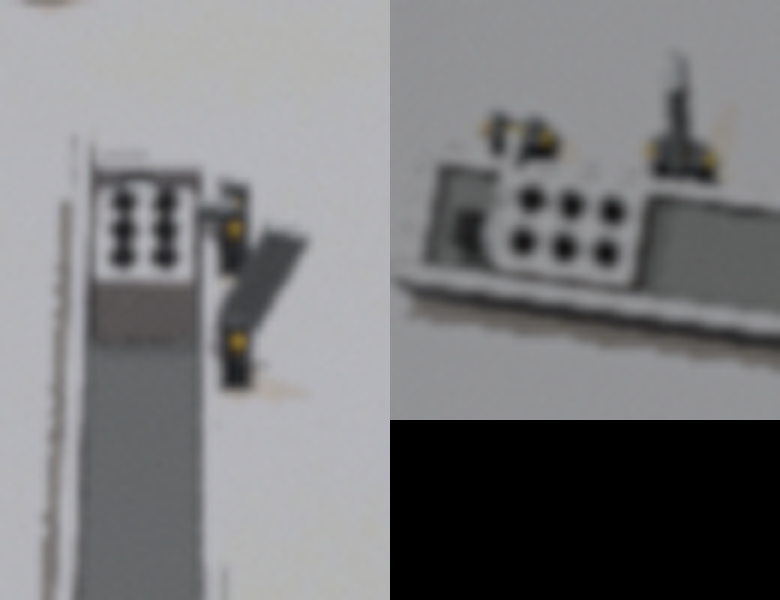

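The rack's centre measures y = 71 mm in the lane, as expected for contact with the stop. Its cap rows are parallel to the lane within about 1°, the knobbed stop is down behind it, the plain one is back, and the arm is clear.

```bash
python3 -c "
from plant import ctrl
print(ctrl.hand_in())"
```

```text
the job is handed in; nothing more can be done
None
```

I handed the job in at about 32 s: the knobbed stop is fully down, the plain stop is still folded back, and the rack sits square and snug against the lowered stop with the arm clear; no verdict came back.

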